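# Put the mixed-up hand weights back on their tags

### The job

The four colour-banded hand weights on the countertop rack are all in the wrong saddles: put each one into the saddle whose tag has the colour of its bands, lying fully down in the middle of the saddle and in line with it. When you need a free spot, park a weight in the spare saddle with the white tag, never on the counter or on end. Lower the weights gently instead of dropping them, leave them all lying still and let go of, and do not disturb the spray bottle.

Things in the scene. Friction and masses are not known exactly. Their poses are not given: they have to be found in the camera images.
- weight_red: Loose chrome hand weight with red bands on both heads: round heads 38 mm in diameter and 16 mm long, 100 mm of grip 24 mm thick between them, 132 mm overall, about 0.25 kg, the same either way round. Origin on the axis in the middle of the grip (centre of mass), x along the grip. Fully down in any saddle its origin is 39 mm above the saddle's origin.
- weight_yellow: Loose chrome hand weight with yellow bands on both heads: round heads 42 mm in diameter and 20 mm long, 100 mm of grip 24 mm thick between them, 140 mm overall, about 0.5 kg, the same either way round. Origin on the axis in the middle of the grip (centre of mass), x along the grip. Fully down in any saddle its origin is 42 mm above the saddle's origin.
- weight_green: Loose chrome hand weight with green bands on both heads: round heads 46 mm in diameter and 25 mm long, 100 mm of grip 24 mm thick between them, 150 mm overall, about 0.75 kg, the same either way round. Origin on the axis in the middle of the grip (centre of mass), x along the grip. Fully down in any saddle its origin is 44 mm above the saddle's origin.
- weight_blue: Loose chrome hand weight with blue bands on both heads: round heads 50 mm in diameter and 28 mm long, 100 mm of grip 24 mm thick between them, 156 mm overall, about 0.92 kg, the same either way round. Origin on the axis in the middle of the grip (centre of mass), x along the grip. Fully down in any saddle its origin is 47 mm above the saddle's origin.
- saddle_red: Saddle with the red tag: fixed grey rubber rest with two V troughs, one for each head, 46 to 80 mm from its middle along x, 59 mm wide in y at the rims; V bottom 16 mm, rims 37 mm above the origin; between the troughs only a 4 mm base. Origin: middle of the underside, on the rack's tray 36 mm above the counter. x: the way a weight lies, away from the user; y along the rack; z up.
- saddle_yellow: Saddle with the yellow tag, like saddle_red. Each tag is a tilted coloured plate 62 x 36 mm on the tray's lip at the user's side, its middle at x = -118 mm from the saddle's origin.
- saddle_green: Saddle with the green tag, like saddle_red. The five saddles stand parallel in one row, 100 mm apart in y, in an order that differs from start to start.
- saddle_blue: Saddle with the blue tag, like saddle_red. White tube end frames, 78 mm high, close the rack 80 mm outside the middles of the two end saddles.
- saddle_spare: Saddle with the blank white tag, like saddle_red: the spare, empty at the start, where a weight may be parked. It may stand anywhere in the row.
- spray_bottle: Bystander: spray bottle, pale with purple label and black head, 68 mm in diameter, 187 mm high, standing on the counter right of the rack (-y). Origin: middle of its foot. (Also on the counter, clear of the work and at most 120 mm high: a stack of cream baskets and a black tray of hand grips beyond the rack, a black weight plate left of it.)
Things that resemble listed ones, but are neither listed nor needed, are in the scene too. What is shaped like the weight_blue but pink is not meant.

How it is judged:
By the outcome, as a careful person would: the job done as asked, in the order asked, and still so for the second after the job is handed in, with the robot touching nothing.
It also fails if it takes over 128 s, if anything falls off the work surface, if the arm or the gripper's body presses on something with over 40 N, if the wrist force passes 120 N, or if a joint passes its speed limit or range.

### The arm

A 6-joint arm with a two-finger parallel gripper is mounted at the origin on the work surface. World frame = base frame: x ahead of the robot, y to its left, z up, the work surface at z = 0. Lengths are in m, angles in rad, forces in N, time in s.
With the tool pointing down it reaches from about 0.25 to 0.725 m from the base axis. Payload 4 kg.
Tool frame: the origin (TCP) lies midway between the tips of the shut fingers; the grasp point (between the pads) lies 19 mm behind it; z points along the fingers, y is the line along which they close (so a half turn about z gives the same grasp; the last joint's range is limited). The gripper opens to 85 mm and grips with 20 to 120 N. Pads are 22 mm wide; open, the fingers measure 114 mm over their backs; the gripper's body (76 mm by 85 mm) begins 54 mm behind the grasp point. The pads swing forward as they close: fully open they stand 13 mm farther back than shut.
Start: joints at [-1.297, 0.241, 0.005, 1.335, 0, 1.571], TCP at [0.135, -0.481, 0.231] pointing down, gripper open.
Joint ranges: [-2.72, 2.72], [-1.05, 1.87], [-1.09, 1.28], [-1.99, 2.15], [-1.42, 1.44], [-3.14, 3.14]. Speed limits (rad/s): [2.79, 2.79, 3.14, 3.14, 3.14, 3.14].

### API

Orientations are given as a unit quaternion [x, y, z, w].
In Python, from workcell import get_obs, camera, job_done, silhouettes gives the robot as it stands. The module is installed in compiled form; this text tells all that it offers.
- The arm moves only by the tool drive_tool, never from a script. Its argument "increments" is a list of rows, each a list of 3 entries, a list of its own where there are three numbers: the shift along the world's x, y, z in mm, then the turn, a rotation vector about the world's x, y, z in degrees, then the opening, from 0 (shut) to 1 (fully open). A call has 1 to 8 rows; each row shifts and turns the commanded pose from where the row before left it; what a row does not reach is not made up. A row lasts 1/12 s, in which the tool goes at most 41.7 mm and 7.16 degrees, less where a joint would pass 70% of its speed; a pose out of reach is approached as far as the arm can. A call is refused whole if a number of a shift passes 41.7 or a number of a turn 7.16, either way. A call with a gripper value outside its range is refused whole. The fingers move at their own pace and stop on an object; the grip force is fixed at half the most. Time passes only in rows, so rows that do not move let the fingers close. It gives the time, the measured TCP pose, the force, the opening and the grip force at its end, in the units of the state.
- get_obs(): the state, without advancing time (a new reading comes with each control period).
- camera(name): name is "side" or "top" or "wrist"; returns a dict with "image" (420x560x3 uint8, red, green, blue), "K" (3x3 intrinsics, pixels), "view" (4x4, takes a point from world to camera coordinates). Camera axes: x right, y down, z forward; pixel columns grow to the right and rows downward; lengths in m; the calibration is good to about 2 mm. A picture is of the moment at which its call begins. There is no depth.
- job_done(): hands the job in; it is judged then, once.
Trained networks look in a picture, given as the dict that the camera call returned (one of the last four; its "shot" number tells which), for a name from the list of things; names that differ only in an ending like _2 or _b are one class to them, and where a whole thing is asked for, a point or a joint stands for the part that bears it (a point fixed in the world has none). Each returns a list of dicts, best first, with "conf" (0 to 1); they miss things now and then, are a little off and sometimes report something else, mostly with a low value. They report only what shows in the picture. A call takes as long as a camera call. They do not tell look-alikes from the thing itself.
- silhouettes(query, picture): "region" (420x560 bool, what is visible of it) and "bbox" ([left, top, right, bottom] in pixels, round what is visible of it).
The state is a dict: "clock": time; "joint_pos": joint angles; "joint_vel": joint speeds; "tau": joint torques, N m; "eef_pos": TCP position; "tool_rot": TCP orientation; "ft_force": force on the tool from outside, world axes, zero at the start; "ft_torque": the same for the moment, N m; "grip_width": finger opening in m; "grasp_force": force on a finger pad.
Only numpy, scipy, OpenCV 4.12 (cv2) and the standard library are available. Lean on these libraries where they do the work, as an engineer would, in place of code of your own. Each camera call takes 0.05 s, during which the arm holds its last target. There are 200 camera calls.

## Working session

There is one attempt and no reset: what is moved stays moved. The work goes in short steps, Python scripts to look and compute and a tool call to move; the robot and the scene stay as the last step left them, time stands still between calls to the robot, and variables do not carry over. Pictures are saved under pics/ and viewed, at most 14 in all, crops included, and the job is handed in when it is done.

Besides the shell and the picture viewer there is one more tool, called after "Call:" by a JSON object that holds its "name" and its "arguments". drive_tool: Moves the arm, as the interface text tells. Its arguments: {"type":"object","properties":{"increments":{"type":"array"}},"required":["increments"]}

```bash
mkdir -p pics
python3 - <<'E'
from workcell import *
import cv2,numpy as np
o=get_obs();print(o)
for n in("top","side"):
    p=camera(n);cv2.imwrite(f"pics/{n}0.png",p["image"][:,:,::-1]);np.savez(f"{n}.npz",K=p["K"],view=p["view"],image=p["image"])
    print(n,p["K"].tolist(),p["view"].round(4).tolist())
    for q in["weight_red","weight_yellow","weight_green","weight_blue","saddle_red","saddle_yellow","saddle_green","saddle_blue","saddle_spare","spray_bottle"]:
        print(q,[(round(d["conf"],2),d["bbox"]) for d in silhouettes(q,p)][:3])
E
```

```text
{'clock': 0.0, 'joint_pos': array([-1.29698242e+00,  2.41421452e-01,  3.70100471e-03,  1.33520352e+00,
       -3.28814273e-06,  1.57081269e+00]), 'joint_vel': array([-0.00207713,  0.00035477,  0.00074459, -0.00044433, -0.00095484,
       -0.00101007]), 'tau': array([ 1.68273407e-03, -3.72322118e+01,  2.52404577e+01,  1.68961933e-02,
       -1.55810835e-04, -5.84549156e-06]), 'eef_pos': array([ 0.13502715, -0.48075229,  0.23039987]), 'tool_rot': array([ 9.90643428e-01,  1.36471486e-01, -1.46827229e-04, -1.05364100e-03]), 'ft_force': array([ 0.82692544, -1.0149073 , -0.34540923]), 'ft_torque': array([0.06407862, 0.00126349, 0.02765648]), 'grasp_force': 0.0, 'grip_width': 0.0851956497564525}
top [[491.57386737806837, 0.0, 283.28071339207315], [0.0, 491.57386737806837, 207.54251830361306], [0.0, 0.0, 1.0]] [[-0.0035, -1.0, 0.0077, -0.1088], [-0.9809, 0.0019, -0.1944, 0.6373], [0.1944, -0.0082, -0.9809, 1.2729], [0.0, 0.0, 0.0, 1.0]]
weight_red [(0.97, [135.1, 201.6, 149.9, 254.1])]
weight_yellow [(0.94, [172.1, 206.1, 185.3, 258.6])]
weight_green [(0.88, [240.1, 198.2, 264.2, 258.4])]
we
[... 830 characters left out ...]
3, 266.1, 268.7, 307.3])]
weight_green [(0.95, [259.5, 210.2, 313.8, 257.9]), (0.5, [281.1, 191.8, 336.2, 232.8]), (0.49, [172.2, 288.6, 259.7, 361.5])]
weight_blue [(0.94, [280.9, 191.6, 336.4, 231.2]), (0.7, [365.2, 185.1, 396.0, 229.7]), (0.58, [129.5, 237.1, 193.4, 269.1])]
saddle_red [(0.8, [271.9, 202.1, 351.8, 250.8]), (0.15, [260.9, 212.0, 313.9, 252.3])]
saddle_yellow [(0.64, [252.7, 222.9, 328.8, 274.2])]
saddle_green [(0.68, [174.6, 288.3, 258.8, 362.9]), (0.42, [252.0, 222.2, 329.0, 272.5])]
saddle_blue [(0.74, [181.6, 288.9, 226.9, 331.1]), (0.68, [203.2, 262.0, 283.7, 328.4])]
saddle_spare [(0.6, [229.9, 237.4, 313.6, 299.6])]
spray_bottle [(0.73, [340.6, 115.2, 378.3, 171.3])]
```

Run:
```python
import cv2
a=cv2.imread("pics/top0.png")[110:310,100:460];cv2.imwrite("pics/top0c.png",cv2.resize(a,(800,444),interpolation=cv2.INTER_CUBIC))
```

```text
(no output)
```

View pics/top0c.png

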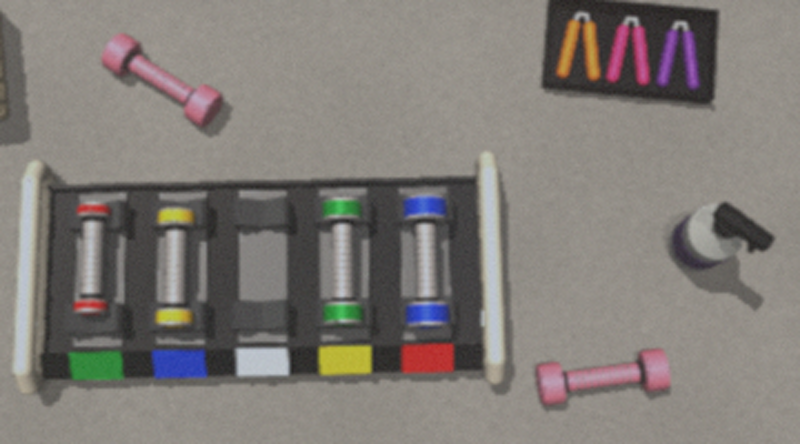

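View pics/side0.png

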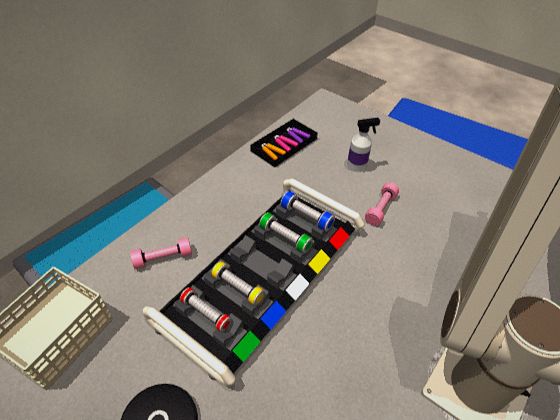

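The picture shows the saddle order from left (+y) to right: green (holding red), blue (holding yellow), spare (empty), yellow (holding green), red (holding blue). It is a single 4-cycle. Next I triangulate the tags and band heads.

```bash
cat > h.py <<'E'
import cv2,numpy as np
from scipy.optimize import least_squares
HUE={"red":[(0,7),(173,180)],"yellow":[(22,34)],"green":[(45,75)],"blue":[(108,125)]}
def mask(img,c):
    h=cv2.cvtColor(img,cv2.COLOR_RGB2HSV);m=np.zeros(h.shape[:2],bool)
    for a,b in HUE[c]: m|=(h[...,0]>=a)&(h[...,0]<=b)
    return (m&(h[...,1]>150)&(h[...,2]>70)).astype(np.uint8)
def blobs(img,c,amin=25):
    n,l,s,ce=cv2.connectedComponentsWithStats(mask(img,c));
    return [(int(s[i,4]),ce[i].round(1),s[i,:4]) for i in range(1,n) if s[i,4]>=amin]
def ray(p,uv):
    R=p["view"][:3,:3];t=p["view"][:3,3];d=R.T@np.linalg.solve(p["K"],[uv[0],uv[1],1]);return -R.T@t,d
def atz(p,uv,z):
    o,d=ray(p,uv);return o+d*(z-o[2])/d[2]
def proj(p,X):
    q=p["K"]@(p["view"][:3,:3]@X+p["view"][:3,3]);return q[:2]/q[2]
def tri(p1,u1,p2,u2):
    return least_squares(lambda X:np.r_[proj(p1,X)-u1,proj(p2,X)-u2],[.45,.1,.05]).x
E
python3 - <<'E'
from h import *
T=dict(np.load("top.npz"));S=dict(np.load("side.npz"))
for c in HUE:
    print(c);
    for n,p in(("top",T),("side",S)):
        print(n,[(a,ce.tolist(),b.tolist()) for a,ce,b in blobs(p["image"],c,20) if 120<ce[0]<370 and ce[1]>185])
E
```

```text
red
top [(27, [141.3, 203.5], [135, 203, 14, 2]), (26, [140.3, 246.8], [134, 246, 14, 3]), (286, [291.9, 270.8], [281, 265, 23, 13])]
side [(257, [338.8, 237.9], [329, 227, 21, 23]), (55, [185.0, 293.7], [180, 287, 13, 16]), (65, [221.4, 320.6], [216, 314, 13, 16]), (32, [225.8, 324.5], [223, 321, 7, 8])]
yellow
top [(49, [179.0, 206.7], [172, 205, 15, 4]), (50, [177.9, 252.0], [170, 250, 16, 5]), (284, [254.7, 271.5], [243, 266, 24, 13])]
side [(287, [318.9, 261.0], [308, 249, 22, 25]), (79, [216.8, 268.3], [212, 262, 13, 16]), (91, [254.0, 294.2], [249, 287, 14, 17]), (29, [259.4, 297.7], [257, 294, 6, 8])]
green
top [(59, [252.6, 203.1], [246, 201, 15, 5]), (66, [253.7, 250.1], [247, 248, 15, 5]), (235, [142.9, 274.1], [132, 269, 23, 11])]
side [(87, [264.8, 219.5], [260, 212, 12, 16]), (103, [302.2, 241.6], [297, 234, 13, 17]), (431, [246.1, 345.8], [233, 330, 28, 32])]
blue
top [(108, [290.6, 202.3], [282, 199, 18, 7]), (112, [291.3, 250.7], [283, 248, 18, 7]), (280, [180.2, 273.5], [168, 268, 25, 12])]
side [(111, [286.3, 198.7], [281, 191, 14, 18]), (125, [323.8, 219.8], [318, 212, 14, 18]), (26, [330.1, 223.2], [328, 219, 6, 9]), (384, [272.8, 314.5], [260, 300, 26, 30])]
```

Run:
```python
from h import *
T=dict(np.load("top.npz"));S=dict(np.load("side.npz"))
tag={"green":([142.9,274.1],[246.1,345.8]),"blue":([180.2,273.5],[272.8,314.5]),"yellow":([254.7,271.5],[318.9,261.0]),"red":([291.9,270.8],[338.8,237.9])}
idx={"green":2,"blue":1,"yellow":-1,"red":-2}
P={c:tri(T,np.array(a),S,np.array(b)) for c,(a,b) in tag.items()}
for c in P: print(c,(P[c]*1e3).round(1))
A=np.array([P[c] for c in P]);k=np.array([idx[c] for c in P])
c0=A.mean(0);u=(k[:,None]*(A-c0)).sum(0);print("pitch",u/ (k@k)*1e3)
yaw=np.arctan2(-u[0],u[1]);print("yaw",np.degrees(yaw))
ex=np.array([np.cos(yaw),np.sin(yaw)]);ey=np.array([-ex[1],ex[0]])
o=c0[:2]+.118*ex
for n,i in list(idx.items())+[("spare",0)]: print("saddle",n,((o+i*.1*ey)*1e3).round(1))
W={"red":([141.3,203.9],[140.3,247.0],.019,.039),"yellow":([179.0,206.7],[177.9,252.],.021,.042),"green":([252.6,203.1],[253.7,250.1],.023,.044),"blue":([290.6,202.3],[291.3,250.7],.025,.047)}
for c,(a,b,r,h) in W.items():
    z=.036+h+.8*r;a=atz(T,a,z);b=atz(T,b,z);m=(a+b)/2;d=a-b
    print(c,(m*1e3).round(1),np.linalg.norm(d)*1e3,"yaw",np.degrees(np.arctan2(d[1],d[0])),"in rack",((m[:2]-o)@np.c_[ex,ey]*1e3).round(1))
print(T["view"][:3,:3].T@-T["view"][:3,3])
```

```text
green [459.9 267.4  38.6]
blue [461.5 167.3  39.8]
yellow [465.6 -33.3  40.1]
red [ 467.3 -133.5   40.5]
pitch [ -1.89553075 100.23099605  -0.41466023]
yaw 1.0834269966531969
saddle green [577.8 269.2]
saddle blue [579.7 169.2]
saddle yellow [583.4 -30.8]
saddle red [ 585.3 -130.7]
saddle spare [581.6  69.2]
red [584.7 265.5  90.2] 115.06245203725472 yaw 1.7104843199203332 in rack [  6.9 196.2]
yellow [573.5 165.1  94.8] 120.15359256863553 yaw 0.7971055962618555 in rack [-6.3 96. ]
green [579.8 -31.   98.4] 124.78852821439037 yaw 1.806502785379675 in rack [  -3.7 -100.2]
blue [ 579.1 -130.1  103. ] 128.06307328757478 yaw 0.4451483246633922 in rack [  -6.2 -199.2]
[ 0.37732325 -0.0995007   1.37333063]
```

Call:
{"name": "drive_tool", "arguments": {"increments": [[[18,34,5],[0,0,0],1],[[18,34,5],[0,0,0],1],[[18,34,5],[0,0,0],1],[[18,34,5],[0,0,0],1],[[18,34,5],[0,0,0],1],[[18,34,5],[0,0,0],1],[[18,34,5],[0,0,0],1],[[18,34,5],[0,0,0],1]]}}

```text
clock: 1.77
eef_pos: [0.2795, -0.2078, 0.2718]
tool_rot: [0.991, 0.136, 0.0, 0.0]
ft_force: [1.6, -0.6, 0.7]
grip_width: 0.0851
grasp_force: 0.0
```

Run:
```python
from workcell import *
o=get_obs();print(o["joint_pos"],o["eef_pos"],o["tool_rot"],o["clock"])
```

```text
[-6.39183900e-01 -8.05030887e-02 -2.43668253e-01  1.40649536e+00
  2.84609128e-05  2.22941217e+00] [ 0.2795381  -0.20776322  0.27181654] [9.90698403e-01 1.36074805e-01 4.15411813e-04 3.87484796e-04] 1.7667
```

Call:
{"name": "drive_tool", "arguments": {"increments": [[[12.7,19.8,0],[0,0,6.9],1],[[12.7,19.8,0],[0,0,6.9],1],[[12.7,19.8,0],[0,0,6.9],1],[[12.7,19.8,0],[0,0,6.9],1],[[12.7,19.8,0],[0,0,6.9],1],[[12.7,19.8,0],[0,0,6.9],1],[[12.7,19.8,0],[0,0,6.9],1],[[12.7,19.8,0],[0,0,6.9],1]]}}

```text
clock: 2.43
eef_pos: [0.3813, -0.0499, 0.2715]
tool_rot: [0.813, 0.582, 0.0, 0.0]
ft_force: [-0.9, -0.5, 0.1]
grip_width: 0.0857
grasp_force: 0.0
```

Call:
{"name": "drive_tool", "arguments": {"increments": [[[12.7,19.8,0],[0,0,6.9],1],[[12.7,19.8,0],[0,0,6.9],1],[[12.7,19.8,0],[0,0,6.9],1],[[12.7,19.8,0],[0,0,6.9],1],[[12.7,19.8,0],[0,0,6.9],1],[[12.7,19.8,0],[0,0,6.9],1],[[12.7,19.8,0],[0,0,6.9],1],[[12.7,19.8,0],[0,0,6.9],1]]}}

```text
clock: 3.1
eef_pos: [0.4829, 0.1085, 0.2713]
tool_rot: [0.451, 0.893, 0.0, 0.0]
ft_force: [-0.0, -0.4, -0.5]
grip_width: 0.0854
grasp_force: 0.0
```

Call:
{"name": "drive_tool", "arguments": {"increments": [[[12.7,19.8,0],[0,0,6.9],1],[[12.7,19.8,0],[0,0,6.9],1],[[12.7,19.8,0],[0,0,6.9],1],[[12.7,19.8,0],[0,0,6.9],1],[[12.7,19.8,0],[0,0,6.9],1],[[12.7,19.8,0],[0,0,6.9],1],[[12.7,19.8,0],[0,0,6.9],1],[[0,0,0],[0,0,6.9],1]]}}

```text
clock: 3.77
eef_pos: [0.5727, 0.2495, 0.2695]
tool_rot: [-0.016, 1.0, 0.001, -0.0]
ft_force: [-1.4, 0.2, -0.4]
grip_width: 0.0854
grasp_force: 0.0
```

```bash
cat >> h.py <<'E'
from scipy.spatial.transform import Rotation as Ro
def state():
    from workcell import get_obs
    o=get_obs();R=Ro.from_quat(o["tool_rot"]).as_matrix()
    print("t",round(o["clock"],2),"tcp",(o["eef_pos"]*1e3).round(1),"yaw",np.degrees(np.arctan2(R[1,0],R[0,0])).round(2),"zax",R[:,2].round(3),"F",o["ft_force"].round(1),"w",o["grip_width"],"gf",round(float(o["grasp_force"]),1))
    return o
def shot(n,name,crop=None):
    from workcell import camera
    p=camera(n);cv2.imwrite(f"pics/{name}.png",p["image"][:,:,::-1]);np.savez(name+".npz",K=p["K"],view=p["view"],image=p["image"]);return p
E
python3 - <<'E'
from h import *
o=state();print(o["joint_pos"])
p=shot("wrist","w1");print(p["view"].round(3).tolist())
E
```

```text
t 3.77 tcp [572.7 249.5 269.5] yaw -178.2 zax [-0.     0.001 -1.   ] F [-1.4  0.2 -0.4] w 0.08536283821929846 gf 0.0
[4.10312324e-01 4.92466028e-01 4.69583763e-01 1.54796017e+00
 1.11380116e-03 3.78961346e-01]
[[-0.031, 1.0, 0.001, -0.232], [0.951, 0.029, 0.307, -0.601], [0.306, 0.01, -0.952, 0.239], [0.0, 0.0, 0.0, 1.0]]
```

View pics/w1.png

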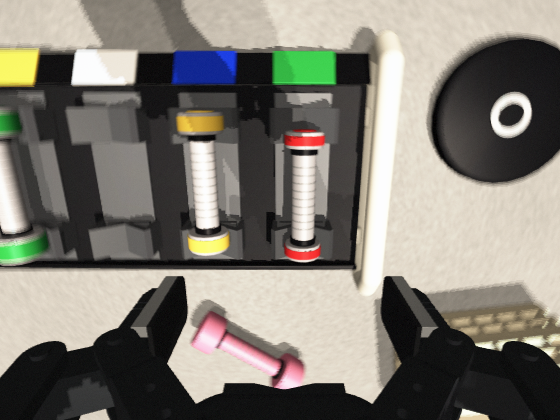

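The wrist view shows the red weight's bands at about (305,138) and (303,252) px, and the yellow's at (200,122) and (209,243). Neither is centred in its trough. I'll measure both from here.

Run:
```python
from h import *
p=dict(np.load("w1.npz"))
print((p["view"][:3,:3].T@-p["view"][:3,3]).round(3))
for c in HUE:
    for a,ce,b in blobs(p["image"],c,60):
        z={"red":.075,"yellow":.078,"green":.08,"blue":.083}[c]+.02
        print(c,a,ce,b,(atz(p,ce,z if ce[1]>90 else .040)*1e3).round(1))
```

```text
[0.492 0.247 0.412]
red 372 [303.6 140.6] [284 135  41  11] [523.  266.6  95. ]
red 280 [301.9 253.9] [284 245  37  15] [637.  270.4  95. ]
yellow 812 [16.3 67.6] [ 0 52 39 35] [464.5 -24.9  40. ]
yellow 335 [191.6 123.5] [178 117  29  14] [510.7 165.1  98. ]
yellow 84 [223.8 242.4] [220 236   9  14] [625.4 191.2  98. ]
green 2146 [303.4  67.5] [272  51  65  34] [455.5 266.3  40. ]
green 214 [  6.7 122.9] [  0 115  16  16] [515.    0.8 100. ]
green 309 [ 30.4 248.1] [ 16 238  28  19] [636.5  -2.2 100. ]
green 134 [  5.5 253. ] [  0 247  13  12] [642.7 -28.3 100. ]
blue 2115 [204.1  67.2] [171  51  66  34] [458.3 165.5  40. ]
```

Call:
{"name": "drive_tool", "arguments": {"increments": [[[5,10,-10],[0,0,-0.7],1],[[4,8,-20],[0,0,0],1],[[0,2,-25],[0,0,0],1],[[0,0,-25],[0,0,0],1],[[0,0,-25],[0,0,0],1],[[0,0,-20],[0,0,0],1],[[0,0,-10],[0,0,0],1],[[0,0,0],[0,0,0],1]]}}

```text
clock: 4.48
eef_pos: [0.5783, 0.265, 0.1329]
tool_rot: [-0.004, 1.0, -0.001, -0.003]
ft_force: [0.6, -0.4, -0.3]
grip_width: 0.0852
grasp_force: 0.0
```

Run:
```python
from h import *
state()
p=shot("wrist","w2")
print((p["view"][:3,:3].T@-p["view"][:3,3]).round(3))
for c in HUE:
    for a,ce,b in blobs(p["image"],c,60):
        z={"red":.075,"yellow":.078,"green":.08,"blue":.083}[c]+.017
        print(c,a,ce,b,(atz(p,ce,z)*1e3).round(1),(atz(p,ce,.04)*1e3).round(1))
```

```text
t 4.48 tcp [578.3 265.  132.9] yaw -179.56 zax [-0.006 -0.002 -1.   ] F [ 0.6 -0.4 -0.3] w 0.08516942970101445 gf 0.0
[0.498 0.265 0.275]
red 174 [291.5 138. ] [272 136  39   5] [514.2 268.7  92. ] [518.7 269.8  40. ]
red 1105 [291.4 156.1] [258 145  68  21] [523.8 268.8  92. ] [531.  269.9  40. ]
red 679 [292.6 335.7] [265 319  56  27] [638.8 271.1  92. ] [678.7 272.9  40. ]
yellow 815 [ 91.4 129.9] [ 72 117  42  26] [510.6 164.4  95. ] [514.3 133.8  40. ]
yellow 111 [114.8 322.6] [109 316  14  14] [627.8 159.7  95. ] [667.3 127.6  40. ]
green 5432 [290.2  35.9] [240   9 102  55] [466.3 267.3  97. ] [456.  268.1  40. ]
blue 5396 [128.1  37.8] [ 75  11 106  55] [468.1 191.3 100. ] [457.7 166.2  40. ]
```

View pics/w2.png

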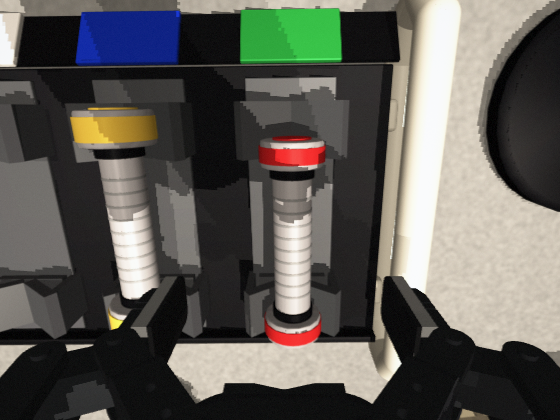

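Call:
{"name": "drive_tool", "arguments": {"increments": [[[2,4.5,-10],[0,0,0.5],1],[[0,0,-20],[0,0,0],1],[[0,0,-20],[0,0,0],1],[[0,0,-15],[0,0,0],1],[[0,0,-9],[0,0,0],1],[[0,0,-5],[0,0,0],1],[[0,0,0],[0,0,0],1],[[0,0,0],[0,0,0],1]]}}

```text
clock: 5.2
eef_pos: [0.5831, 0.2709, 0.0583]
tool_rot: [-0.009, 1.0, 0.0, 0.001]
ft_force: [-0.5, 0.0, -0.1]
grip_width: 0.0853
grasp_force: 0.0
```

Call:
{"name": "drive_tool", "arguments": {"increments": [[[0,0,0],[0,0,0],0],[[0,0,0],[0,0,0],0],[[0,0,0],[0,0,0],0],[[0,0,0],[0,0,0],0],[[0,0,0],[0,0,0],0],[[0,0,0],[0,0,0],0],[[0,0,0],[0,0,0],0],[[0,0,0],[0,0,0],0]]}}

```text
clock: 5.87
eef_pos: [0.5826, 0.2701, 0.0579]
tool_rot: [-0.009, 1.0, -0.0, 0.0]
ft_force: [-0.5, -1.9, 3.1]
grip_width: 0.0224
grasp_force: 58.9
```

Call:
{"name": "drive_tool", "arguments": {"increments": [[[0,0,5],[0,0,0],0],[[0,0,15],[0,0,0],0],[[0,0,25],[0,0,0],0],[[0,0,20],[0,0,0],0],[[0,0,5],[0,0,0],0],[[0,0,0],[0,0,0],0]]}}

```text
clock: 6.37
eef_pos: [0.5833, 0.2714, 0.1289]
tool_rot: [-0.01, 1.0, 0.001, 0.002]
ft_force: [0.6, 0.8, -3.1]
grip_width: 0.0226
grasp_force: 58.8
```

Call:
{"name": "drive_tool", "arguments": {"increments": [[[-1,-10,0],[0,0,0],0],[[-1,-25,0],[0,0,0],0],[[-1.2,-30,0],[0,0,0],0],[[0,-35,0],[0,0,0],0],[[0,-35,0],[0,0,0],0],[[0,-30,0],[0,0,0],0],[[0,-25,0],[0,0,0],0],[[0,-10,0],[0,0,0],0]]}}

```text
clock: 7.03
eef_pos: [0.5769, 0.0662, 0.125]
tool_rot: [-0.007, 1.0, -0.001, -0.002]
ft_force: [0.3, 1.1, -2.9]
grip_width: 0.0219
grasp_force: 59.1
```

Call:
{"name": "drive_tool", "arguments": {"increments": [[[0,0,-5],[0,0,0],0],[[0,0,-15],[0,0,0],0],[[0,0,-15],[0,0,0],0],[[0,0,-10],[0,0,0],0],[[0,0,-5],[0,0,0],0],[[0,0,0],[0,0,0],0],[[0,0,0],[0,0,0],0]]}}

```text
clock: 7.62
eef_pos: [0.5788, 0.0712, 0.0769]
tool_rot: [-0.01, 1.0, 0.0, -0.0]
ft_force: [-0.5, 0.2, -1.9]
grip_width: 0.0224
grasp_force: 59.1
```

Run:
```python
from h import *
state()
p=shot("wrist","w3")
print((p["view"][:3,:3].T@-p["view"][:3,3]).round(3))
for c in HUE:
    for a,ce,b in blobs(p["image"],c,60):
        print(c,a,ce,b,(atz(p,ce,.1)*1e3).round(1),(atz(p,ce,.04)*1e3).round(1))
```

```text
t 7.62 tcp [578.8  71.2  76.9] yaw -178.86 zax [-0.001  0.    -1.   ] F [-0.5  0.2 -1.9] w 0.02244699670923996 gf 59.1
[0.498 0.07  0.219]
red 525 [283.7 144.6] [253 140  62  10] [511.3  70.  100. ] [518.   70.1  40. ]
red 2888 [283.6 175.6] [231 155 107  37] [522.3  70.1 100. ] [534.4  70.4  40. ]
yellow 121 [9.6 6. ] [ 0  0 22 14] [470.7 -15.6 100. ] [456.9 -58.6  40. ]
yellow 213 [105.4  33.5] [85 22 41 25] [477.8  12.9 100. ] [467.5 -15.7  40. ]
yellow 1399 [516.2 144.9] [493 127  48  37] [509.9 150.8 100. ] [515.8 191.7  40. ]
green 139 [ 22.9 107.1] [  0 106  50   3] [500.6 -17.9 100. ] [501.8 -62.1  40. ]
green 3788 [ 36.  146.1] [  0 119  80  55] [513.5 -16.2 100. ] [521.2 -59.5  40. ]
blue 7077 [496.   27.1] [430   0 130  56] [473.6 136.1 100. ] [461.2 169.5  40. ]
```

View pics/w3.png

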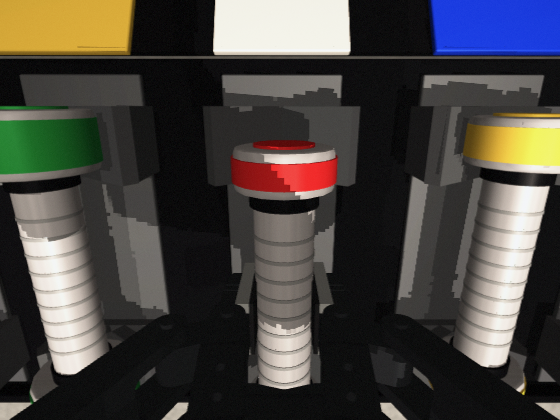

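The red weight is centred over the white-tag saddle: head at column 284, tag at column 282. I'll lower it the rest of the way and release.

Call:
{"name": "drive_tool", "arguments": {"increments": [[[0,-0.5,-8],[0,0,0],0],[[0,0,-6],[0,0,0],0],[[0,0,-3],[0,0,0],0],[[0,0,-1.5],[0,0,0],0],[[0,0,-1],[0,0,0],0],[[0,0,-0.5],[0,0,0],0],[[0,0,0],[0,0,0],0],[[0,0,0],[0,0,0],0]]}}

```text
clock: 8.33
eef_pos: [0.5785, 0.07, 0.0579]
tool_rot: [-0.009, 1.0, -0.0, -0.0]
ft_force: [-5.1, -0.7, 5.2]
grip_width: 0.0221
grasp_force: 59.7
```

Call:
{"name": "drive_tool", "arguments": {"increments": [[[0,0,0],[0,0,0],0.45],[[0,0,0],[0,0,0],0.7],[[0,0,0],[0,0,0],1],[[0,0,0],[0,0,0],1],[[0,0,0],[0,0,0],1],[[0,0,0],[0,0,0],1]]}}

```text
clock: 8.83
eef_pos: [0.5793, 0.07, 0.0572]
tool_rot: [-0.009, 1.0, 0.0, 0.0]
ft_force: [0.5, -0.2, 0.0]
grip_width: 0.0852
grasp_force: 0.0
```

Call:
{"name": "drive_tool", "arguments": {"increments": [[[0,0,10],[0,0,0],1],[[0,0,25],[0,0,0],1],[[0,0,30],[0,0,0],1],[[0,-10,10],[0,0,0],1],[[0,-30,5],[0,0,0],1],[[0,-30,0],[0,0,0],1],[[0,-25,0],[0,0,0],1],[[0,-5,0],[0,0,0],1]]}}

```text
clock: 9.5
eef_pos: [0.5791, -0.0341, 0.138]
tool_rot: [-0.007, 1.0, -0.001, 0.001]
ft_force: [0.4, 0.3, -0.6]
grip_width: 0.0853
grasp_force: 0.0
```

Run:
```python
from h import *
state();
from workcell import camera
camera("wrist")
state()
p=shot("wrist","w4")
print((p["view"][:3,:3].T@-p["view"][:3,3]).round(3))
for c in HUE:
    for a,ce,b in blobs(p["image"],c,60):
        print(c,a,ce,b,(atz(p,ce,{"red":.075,"yellow":.078,"green":.08,"blue":.083}[c]+.017)*1e3).round(1),(atz(p,ce,.04)*1e3).round(1))
```

```text
t 9.5 tcp [579.1 -34.1 138. ] yaw -179.16 zax [ 0.001 -0.002 -1.   ] F [ 0.4  0.3 -0.6] w 0.08525562672960331 gf 0.0
t 9.55 tcp [579.1 -33.3 137.7] yaw -179.16 zax [ 0.001 -0.001 -1.   ] F [-0.3 -0.2 -0.4] w 0.0853332804841696 gf 0.0
[ 0.498 -0.034  0.28 ]
red 5212 [130.7  45.2] [ 79  19 103  53] [ 471.  -111.8   92. ] [ 463.4 -133.3   40. ]
red 179 [458.9 131.1] [438 129  43   5] [510.7  60.7  92. ] [514.2  87.   40. ]
red 1164 [458.3 148.6] [422 137  74  21] [520.1  62.   92. ] [526.1  88.7  40. ]
red 106 [456.3 324.5] [448 316  15  15] [633.6  80.4  92. ] [671.1 112.1  40. ]
yellow 5099 [288.6  43.9] [239  18 101  54] [469.7 -32.3  95. ] [461.3 -31.8  40. ]
green 82 [289.5 109.5] [268 109  43   2] [500.7 -31.3  97. ] [501.5 -30.4  40. ]
green 2651 [291.4 135.5] [252 118  79  36] [513.9 -30.   97. ] [518.8 -28.8  40. ]
green 1547 [289.8 335.8] [257 313  67  39] [640.1 -28.5  97. ] [684.4 -26.7  40. ]
blue 180 [556.9  32.1] [552  17   8  43] [463.7  95.4 100. ] [452.1 138.7  40. ]
blue 111 [106.3 100.5] [ 79 100  56   2] [ 497.6 -124.   100. ] [ 497.4 -154.    40. ]
blue 4006 [107.4 129.5] [ 57 109 101  44] [ 511.9 -125.5  100. ] [ 516.5 -156.    40. ]
blue 73 [104.2 327.8] [100 320  13  14] [ 633.5 -145.4  100. ] [ 678.6 -182.5   40. ]
```

View pics/w4.png

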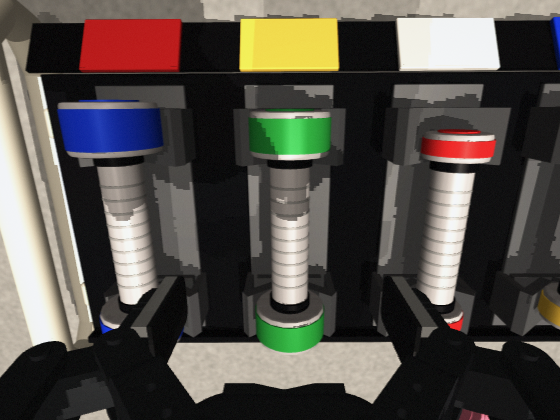

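The red weight is parked in the spare saddle. The green weight sits straight ahead, with heads at (291,135) and (290,336). I'll pick it up and take it 300 mm to the green saddle.

Call:
{"name": "drive_tool", "arguments": {"increments": [[[-2,3.5,-10],[0,0,0.2],1],[[0,0,-20],[0,0,0],1],[[0,0,-20],[0,0,0],1],[[0,0,-14],[0,0,0],1],[[0,0,-8],[0,0,0],1],[[0,0,-4],[0,0,0],1],[[0,0,0],[0,0,0],1],[[0,0,0],[0,0,0],1]]}}

```text
clock: 10.27
eef_pos: [0.5776, -0.026, 0.0619]
tool_rot: [-0.012, 1.0, 0.0, 0.0]
ft_force: [0.7, -0.5, -0.6]
grip_width: 0.0854
grasp_force: 0.0
```

Call:
{"name": "drive_tool", "arguments": {"increments": [[[0,0,0],[0,0,0],0],[[0,0,0],[0,0,0],0],[[0,0,0],[0,0,0],0],[[0,0,0],[0,0,0],0],[[0,0,0],[0,0,0],0],[[0,0,0],[0,0,0],0],[[0,0,0],[0,0,0],0],[[0,0,0],[0,0,0],0]]}}

```text
clock: 10.93
eef_pos: [0.5776, -0.0301, 0.0624]
tool_rot: [-0.01, 1.0, -0.003, 0.001]
ft_force: [-2.0, -8.0, 3.7]
grip_width: 0.0223
grasp_force: 58.5
```

Call:
{"name": "drive_tool", "arguments": {"increments": [[[0,-4,0],[0,0,0],0],[[0,0,5],[0,0,0],0],[[0,0,15],[0,0,0],0],[[0,0,25],[0,0,0],0],[[0,0,20],[0,0,0],0],[[0,0,5],[0,0,0],0],[[0,0,0],[0,0,0],0]]}}

```text
clock: 11.52
eef_pos: [0.5777, -0.0305, 0.132]
tool_rot: [-0.011, 1.0, -0.0, 0.001]
ft_force: [0.8, 0.9, -6.8]
grip_width: 0.0221
grasp_force: 59.5
```

Call:
{"name": "drive_tool", "arguments": {"increments": [[[-1,10,0],[0,0,0],0],[[-1,25,0],[0,0,0],0],[[-0.7,35,0],[0,0,0],0],[[0,40,0],[0,0,0],0],[[0,40,0],[0,0,0],0],[[0,40,0],[0,0,0],0],[[0,40,0],[0,0,0],0],[[0,35,0],[0,0,0],0]]}}

```text
clock: 12.18
eef_pos: [0.5719, 0.2373, 0.1283]
tool_rot: [-0.012, 1.0, -0.0, -0.003]
ft_force: [0.2, -0.4, -6.9]
grip_width: 0.0222
grasp_force: 59.7
```

Call:
{"name": "drive_tool", "arguments": {"increments": [[[0,25,0],[0,0,0],0],[[0,9.6,0],[0,0,0],0],[[0,0,-10],[0,0,0],0],[[0,0,-15],[0,0,0],0],[[0,0,-15],[0,0,0],0],[[0,0,-10],[0,0,0],0],[[0,0,0],[0,0,0],0],[[0,0,0],[0,0,0],0]]}}

```text
clock: 12.85
eef_pos: [0.5731, 0.2677, 0.0793]
tool_rot: [-0.011, 1.0, -0.001, -0.002]
ft_force: [-0.2, -0.1, -7.5]
grip_width: 0.0222
grasp_force: 59.7
```

Run:
```python
from h import *
state()
p=shot("wrist","w5")
for c in HUE:
    for a,ce,b in blobs(p["image"],c,60):
        print(c,a,ce,b,(atz(p,ce,.11)*1e3).round(1),(atz(p,ce,.04)*1e3).round(1))
```

```text
t 12.85 tcp [573.1 267.7  79.3] yaw -178.77 zax [-0.004 -0.002 -1.   ] F [-0.2 -0.1 -7.5] w 0.022161782963905197 gf 59.7
yellow 955 [ 20.7 153.3] [  0 133  51  36] [509.5 180.  110. ] [519.9 125.8  40. ]
green 8085 [289.5  30.1] [222   0 135  61] [471.4 267.5 110. ] [458.  268.1  40. ]
green 221 [283.1 118.3] [251 117  67   4] [496.6 266.1 110. ] [499.  265.9  40. ]
green 7012 [286.7 162. ] [224 130 126  64] [510.5 267.6 110. ] [521.6 268.3  40. ]
blue 7873 [74.9 29.3] [  5   0 140  60] [472.5 203.9 110. ] [459.7 164.7  40. ]
```

View pics/w5.png

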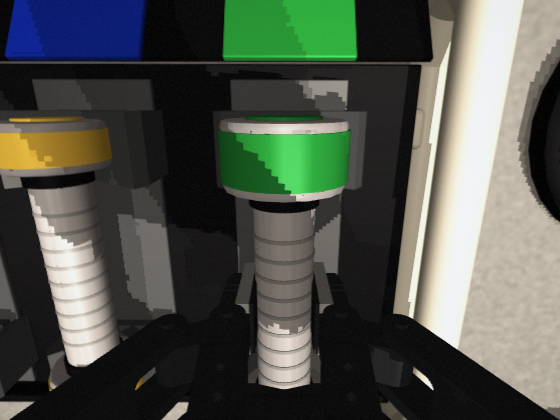

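The green weight is lined up over the green saddle: head at column 287, tag at column 289. I'll lower it, release, and go up over the yellow weight.

Call:
{"name": "drive_tool", "arguments": {"increments": [[[0,0.7,-8],[0,0,0],0],[[0,0,-6],[0,0,0],0],[[0,0,-3],[0,0,0],0],[[0,0,-1.5],[0,0,0],0],[[0,0,-1],[0,0,0],0],[[0,0,-0.5],[0,0,0],0],[[0,0,0],[0,0,0],0],[[0,0,0],[0,0,0],0]]}}

```text
clock: 13.57
eef_pos: [0.5742, 0.2698, 0.0626]
tool_rot: [-0.011, 1.0, 0.0, 0.0]
ft_force: [-4.6, -1.8, 2.3]
grip_width: 0.0221
grasp_force: 60.8
```

Call:
{"name": "drive_tool", "arguments": {"increments": [[[0,0,0],[0,0,0],0.45],[[0,0,0],[0,0,0],0.7],[[0,0,0],[0,0,0],1],[[0,0,0],[0,0,0],1],[[0,0,0],[0,0,0],1],[[0,0,0],[0,0,0],1]]}}

```text
clock: 14.07
eef_pos: [0.5747, 0.27, 0.0615]
tool_rot: [-0.011, 1.0, 0.0, 0.0]
ft_force: [0.5, 0.0, 1.0]
grip_width: 0.0858
grasp_force: 0.0
```

Call:
{"name": "drive_tool", "arguments": {"increments": [[[0,0,10],[0,0,0],1],[[0,0,25],[0,0,0],1],[[0,0,30],[0,0,0],1],[[-1,-10,10],[0,0,0],1],[[-1,-30,5],[0,0,0],1],[[0,-35,0],[0,0,0],1],[[0,-20,0],[0,0,0],1],[[0,-5.5,0],[0,0,0],1]]}}

```text
clock: 14.73
eef_pos: [0.5724, 0.1657, 0.1422]
tool_rot: [-0.009, 1.0, -0.001, 0.0]
ft_force: [0.1, 0.2, -0.2]
grip_width: 0.0853
grasp_force: 0.0
```

Call:
{"name": "drive_tool", "arguments": {"increments": [[[0,0,0],[0,0,0],1],[[0,0,0],[0,0,0],1]]}}

```text
clock: 14.9
eef_pos: [0.5726, 0.1694, 0.1417]
tool_rot: [-0.011, 1.0, 0.0, 0.0]
ft_force: [-0.1, 0.2, -0.5]
grip_width: 0.0853
grasp_force: 0.0
```

Run:
```python
from h import *
state()
p=shot("wrist","w6")
for c in HUE:
    for a,ce,b in blobs(p["image"],c,60):
        print(c,a,ce,b,(atz(p,ce,{"red":.075,"yellow":.078,"green":.08,"blue":.083}[c]+.017)*1e3).round(1),(atz(p,ce,.04)*1e3).round(1))
```

```text
t 14.9 tcp [572.6 169.4 141.7] yaw -178.75 zax [ 0.001  0.001 -1.   ] F [-0.1  0.2 -0.5] w 0.08529139518239894 gf 0.0
red 175 [119.3 135.3] [ 99 133  41   6] [510.1  76.9  92. ] [515.   52.3  40. ]
red 1113 [120.3 152.5] [ 85 141  72  21] [519.6  76.3  92. ] [527.1  51.5  40. ]
yellow 1142 [10.8 47.9] [ 0 24 26 52] [467.5  29.   95. ] [460.4 -11.4  40. ]
yellow 448 [309.3 138.4] [300 127  21  25] [509.3 182.2  95. ] [514.4 186.5  40. ]
yellow 223 [272.4 137.5] [262 128  18  24] [509.2 162.   95. ] [514.3 160.3  40. ]
yellow 711 [285.1 324.5] [257 310  58  27] [629.5 171.6  95. ] [669.6 172.8  40. ]
green 5012 [440.   50.6] [391  25 101  52] [464.4 245.9  97. ] [456.1 269.8  40. ]
green 89 [460.7 119.5] [436 119  48   2] [497.5 262.4  97. ] [499.2 291.3  40. ]
green 1429 [439.4 144. ] [416 127  52  36] [510.6 253.1  97. ] [516.3 279.2  40. ]
green 926 [485.6 145.1] [470 128  33  35] [510.6 278.5  97. ] [516.4 312.3  40. ]
blue 5003 [285.   49.7] [237  24  98  52] [466.1 167.9 100. ] [457.7 168.   40. ]
```

View pics/w6.png

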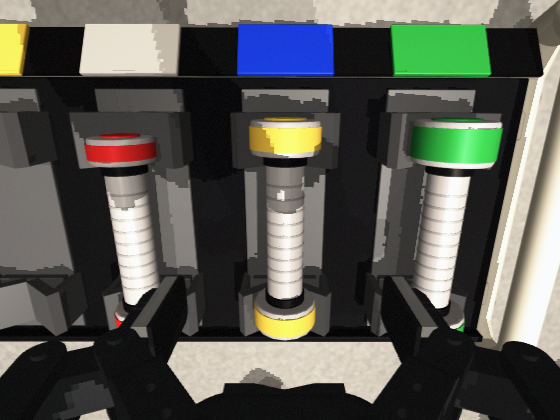

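The green weight is seated, within about 1 mm of its saddle's middle. The yellow weight is centred between the fingers, so I'll pick it up and take it to the yellow saddle.

Call:
{"name": "drive_tool", "arguments": {"increments": [[[-2,0.3,-10],[0,0,0],1],[[0,0,-20],[0,0,0],1],[[0,0,-20],[0,0,0],1],[[0,0,-18],[0,0,0],1],[[0,0,-10],[0,0,0],1],[[0,0,-4],[0,0,0],1],[[0,0,0],[0,0,0],1],[[0,0,0],[0,0,0],1]]}}

```text
clock: 15.62
eef_pos: [0.5707, 0.1702, 0.0596]
tool_rot: [-0.012, 1.0, 0.0, 0.0]
ft_force: [0.6, -0.3, 0.3]
grip_width: 0.0854
grasp_force: 0.0
```

Call:
{"name": "drive_tool", "arguments": {"increments": [[[0,0,0],[0,0,0],0],[[0,0,0],[0,0,0],0],[[0,0,0],[0,0,0],0],[[0,0,0],[0,0,0],0],[[0,0,0],[0,0,0],0],[[0,0,0],[0,0,0],0],[[0,0,0],[0,0,0],0],[[0,0,0],[0,0,0],0]]}}

```text
clock: 16.28
eef_pos: [0.5707, 0.1698, 0.06]
tool_rot: [-0.011, 1.0, 0.0, 0.001]
ft_force: [-2.0, 0.2, 5.2]
grip_width: 0.0222
grasp_force: 58.8
```

Call:
{"name": "drive_tool", "arguments": {"increments": [[[0,0,5],[0,0,0],0],[[0,0,15],[0,0,0],0],[[0,0,25],[0,0,0],0],[[0,0,20],[0,0,0],0],[[0,0,5],[0,0,0],0],[[0,0,0],[0,0,0],0]]}}

```text
clock: 16.78
eef_pos: [0.5712, 0.1697, 0.1303]
tool_rot: [-0.011, 1.0, 0.0, 0.001]
ft_force: [0.1, -0.6, -4.4]
grip_width: 0.0225
grasp_force: 59.0
```

Call:
{"name": "drive_tool", "arguments": {"increments": [[[2,-10,0],[0,0,0],0],[[3,-25,0],[0,0,0],0],[[3,-30,0],[0,0,0],0],[[2,-35,0],[0,0,0],0],[[0,-35,0],[0,0,0],0],[[0,-30,0],[0,0,0],0],[[0,-25,0],[0,0,0],0],[[0,-10,0],[0,0,0],0]]}}

```text
clock: 17.45
eef_pos: [0.5783, -0.035, 0.1267]
tool_rot: [-0.009, 1.0, -0.001, -0.003]
ft_force: [-0.6, -0.4, -4.4]
grip_width: 0.022
grasp_force: 59.3
```

Call:
{"name": "drive_tool", "arguments": {"increments": [[[0,0,-5],[0,0,0],0],[[0,0,-15],[0,0,0],0],[[0,0,-15],[0,0,0],0],[[0,0,-10],[0,0,0],0],[[0,0,-5],[0,0,0],0],[[0,0,0],[0,0,0],0],[[0,0,0],[0,0,0],0]]}}

```text
clock: 18.03
eef_pos: [0.5801, -0.0298, 0.0788]
tool_rot: [-0.012, 1.0, 0.0, -0.001]
ft_force: [-0.4, -0.3, -4.2]
grip_width: 0.0226
grasp_force: 59.4
```

Run:
```python
from h import *
state()
p=shot("wrist","w7")
for c in HUE:
    for a,ce,b in blobs(p["image"],c,60):
        print(c,a,ce,b,(atz(p,ce,.11)*1e3).round(1),(atz(p,ce,.04)*1e3).round(1))
```

```text
t 18.03 tcp [580.1 -29.8  78.8] yaw -178.66 zax [-0.001  0.    -1.   ] F [-0.4 -0.3 -4.2] w 0.022626259530076187 gf 59.4
red 7614 [69.  27.6] [  0   0 140  57] [479.4 -95.  110. ] [ 466.6 -135.    40. ]
red 381 [520.6 141.5] [489 138  64   8] [509.1  45.3 110. ] [515.1  93.8  40. ]
red 2122 [513.6 166.6] [465 151  95  30] [517.3  44.9 110. ] [528.4  93.2  40. ]
yellow 7387 [283.8  27.4] [217   0 136  57] [477.9 -32.  110. ] [464.2 -32.3  40. ]
yellow 80 [291.8 135. ] [275 133  37   5] [508.7 -28.7 110. ] [514.5 -26.9  40. ]
yellow 1432 [322.8 170.2] [304 148  40  45] [519.9 -18.1 110. ] [532.7  -9.6  40. ]
yellow 258 [269.4 160.5] [256 152  25  27] [517.1 -35.8 110. ] [528.1 -38.5  40. ]
blue 142 [29.7 93. ] [ 0 92 61  3] [ 497.8 -110.3  110. ] [ 496.7 -159.9   40. ]
blue 5657 [ 44.8 136.5] [  0 106  98  64] [ 511.  -108.2  110. ] [ 518.1 -156.5   40. ]
```

Call:
{"name": "drive_tool", "arguments": {"increments": [[[0,0,-8],[0,0,0],0],[[0,0,-6],[0,0,0],0],[[0,0,-3],[0,0,0],0],[[0,0,-1.5],[0,0,0],0],[[0,0,-1],[0,0,0],0],[[0,0,-0.5],[0,0,0],0],[[0,0,0],[0,0,0],0],[[0,0,0],[0,0,0],0]]}}

```text
clock: 18.75
eef_pos: [0.5799, -0.0302, 0.06]
tool_rot: [-0.011, 1.0, 0.0, -0.0]
ft_force: [-5.2, 2.4, 3.6]
grip_width: 0.0222
grasp_force: 60.2
```

Call:
{"name": "drive_tool", "arguments": {"increments": [[[0,0,0],[0,0,0],0.45],[[0,0,0],[0,0,0],0.7],[[0,0,0],[0,0,0],1],[[0,0,0],[0,0,0],1],[[0,0,0],[0,0,0],1],[[0,0,0],[0,0,0],1]]}}

```text
clock: 19.25
eef_pos: [0.5807, -0.0304, 0.0594]
tool_rot: [-0.011, 1.0, -0.0, 0.0]
ft_force: [0.5, -0.6, 0.2]
grip_width: 0.0856
grasp_force: 0.0
```

Call:
{"name": "drive_tool", "arguments": {"increments": [[[0,0,10],[0,0,0],1],[[0,0,25],[0,0,0],1],[[0,0,30],[0,0,0],1],[[-2,-10,10],[0,0,0],1],[[-2,-30,5],[0,0,0],1],[[0,-35,0],[0,0,0],1],[[0,-20,0],[0,0,0],1],[[0,-5,0],[0,0,0],1]]}}

```text
clock: 19.92
eef_pos: [0.5763, -0.1342, 0.14]
tool_rot: [-0.009, 1.0, -0.001, 0.001]
ft_force: [0.1, 0.1, -0.1]
grip_width: 0.0853
grasp_force: 0.0
```

Call:
{"name": "drive_tool", "arguments": {"increments": [[[0,0,0],[0,0,0],1],[[0,0,0],[0,0,0],1]]}}

```text
clock: 20.08
eef_pos: [0.5761, -0.1304, 0.1393]
tool_rot: [-0.011, 1.0, 0.0, -0.0]
ft_force: [0.0, 0.2, -0.0]
grip_width: 0.0853
grasp_force: 0.0
```

Run:
```python
from h import *
state()
p=shot("wrist","w8")
for c in HUE:
    for a,ce,b in blobs(p["image"],c,60):
        print(c,a,ce,b,(atz(p,ce,{"red":.075,"yellow":.078,"green":.08,"blue":.083}[c]+.017)*1e3).round(1),(atz(p,ce,.04)*1e3).round(1))
```

```text
t 20.08 tcp [ 576.1 -130.4  139.3] yaw -178.75 zax [-0.     0.001 -1.   ] F [ 0.   0.2 -0. ] w 0.08532263107076428 gf 0.0
red 5131 [284.6  53.3] [236  27  99  53] [ 470.5 -132.    92. ] [ 463.6 -132.    40. ]
red 398 [544.2 321.8] [530 303  30  33] [627.8  42.2  92. ] [664.1  90.1  40. ]
yellow 4427 [436.8  52.5] [391  28 102  53] [468.9 -55.5  95. ] [461.  -32.9  40. ]
yellow 600 [440.3 154.2] [426 142  30  25] [519.5 -45.4  95. ] [526.7 -19.8  40. ]
blue 139 [284.5 108.9] [259 108  52   3] [ 497.5 -131.5  100. ] [ 498.2 -131.3   40. ]
blue 3642 [284.5 138.1] [240 117  90  44] [ 512.2 -131.2  100. ] [ 517.7 -130.9   40. ]
blue 2026 [283.9 343.6] [247 315  75  48] [ 642.  -128.7  100. ] [ 690.5 -127.7   40. ]
```

View pics/w8.png

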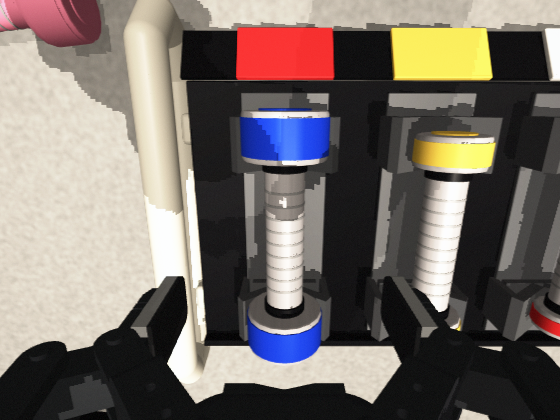

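The yellow weight is seated well. The blue weight is centred between the fingers, so it goes to the blue saddle next.

Call:
{"name": "drive_tool", "arguments": {"increments": [[[0,0,-10],[0,0,0],1],[[0,0,-20],[0,0,0],1],[[0,0,-20],[0,0,0],1],[[0,0,-14],[0,0,0],1],[[0,0,-8],[0,0,0],1],[[0,0,-3],[0,0,0],1],[[0,0,0],[0,0,0],1],[[0,0,0],[0,0,0],1]]}}

```text
clock: 20.8
eef_pos: [0.5769, -0.13, 0.0648]
tool_rot: [-0.012, 1.0, -0.0, 0.0]
ft_force: [-0.4, -0.5, 0.3]
grip_width: 0.0856
grasp_force: 0.0
```

Call:
{"name": "drive_tool", "arguments": {"increments": [[[0,0,0],[0,0,0],0],[[0,0,0],[0,0,0],0],[[0,0,0],[0,0,0],0],[[0,0,0],[0,0,0],0],[[0,0,0],[0,0,0],0],[[0,0,0],[0,0,0],0],[[0,0,0],[0,0,0],0],[[0,0,0],[0,0,0],0]]}}

```text
clock: 21.47
eef_pos: [0.5766, -0.1302, 0.0649]
tool_rot: [-0.011, 1.0, 0.0, 0.0]
ft_force: [-1.8, 2.4, 4.2]
grip_width: 0.0224
grasp_force: 58.7
```

Call:
{"name": "drive_tool", "arguments": {"increments": [[[0,0,5],[0,0,0],0],[[0,0,15],[0,0,0],0],[[0,0,25],[0,0,0],0],[[0,0,20],[0,0,0],0],[[0,0,5],[0,0,0],0],[[0,0,0],[0,0,0],0]]}}

```text
clock: 21.97
eef_pos: [0.5768, -0.1307, 0.1345]
tool_rot: [-0.011, 1.0, -0.0, 0.0]
ft_force: [-0.2, 0.4, -8.9]
grip_width: 0.0223
grasp_force: 59.7
```

Call:
{"name": "drive_tool", "arguments": {"increments": [[[-0.7,10,0],[0,0,0],0],[[0,25,0],[0,0,0],0],[[0,35,0],[0,0,0],0],[[0,40,0],[0,0,0],0],[[0,40,0],[0,0,0],0],[[0,40,0],[0,0,0],0],[[0,40,0],[0,0,0],0],[[0,35,0],[0,0,0],0]]}}

```text
clock: 22.63
eef_pos: [0.5731, 0.1374, 0.1313]
tool_rot: [-0.012, 1.0, -0.0, -0.003]
ft_force: [1.3, -0.8, -8.5]
grip_width: 0.0221
grasp_force: 59.9
```

Call:
{"name": "drive_tool", "arguments": {"increments": [[[0,25,0],[0,0,0],0],[[0,10,0],[0,0,0],0],[[0,0,-10],[0,0,0],0],[[0,0,-15],[0,0,0],0],[[0,0,-15],[0,0,0],0],[[0,0,-10],[0,0,0],0],[[0,0,0],[0,0,0],0],[[0,0,0],[0,0,0],0]]}}

```text
clock: 23.3
eef_pos: [0.5742, 0.1684, 0.0824]
tool_rot: [-0.011, 1.0, -0.001, -0.002]
ft_force: [-0.0, 0.0, -8.2]
grip_width: 0.022
grasp_force: 59.9
```

Run:
```python
from h import *
state()
p=shot("wrist","w9")
for c in HUE:
    for a,ce,b in blobs(p["image"],c,60):
        print(c,a,ce,b,(atz(p,ce,.115)*1e3).round(1),(atz(p,ce,.04)*1e3).round(1))
```

```text
t 23.3 tcp [574.2 168.4  82.4] yaw -178.77 zax [-0.004 -0.002 -1.   ] F [-0.   0.  -8.2] w 0.022019710128707317 gf 59.9
red 381 [ 57.3 144.4] [ 27 141  62   8] [507.2  94.6 115. ] [516.2  45.1  40. ]
red 2312 [ 59.3 168.9] [  5 151 108  32] [515.2  93.8 115. ] [529.6  43.7  40. ]
green 8151 [495.7  31.3] [430   0 130  65] [472.  228.2 115. ] [457.  269.9  40. ]
green 215 [529.7 121.7] [499 120  61   5] [497.1 244.2 115. ] [499.2 296.9  40. ]
green 3069 [504.7 157.5] [468 133  75  51] [508.4 238.8 115. ] [518.2 287.8  40. ]
blue 8352 [287.8  31.7] [222   0 133  64] [473.4 167.7 115. ] [459.2 168.1  40. ]
blue 335 [284.4 110.5] [242 109  85   4] [495.3 167.2 115. ] [496.2 167.2  40. ]
blue 9654 [284.  159.6] [212 123 146  75] [510.6 167.4 115. ] [521.9 167.6  40. ]
```

Call:
{"name": "drive_tool", "arguments": {"increments": [[[0.4,0,-8],[0,0,0],0],[[0,0,-6],[0,0,0],0],[[0,0,-3],[0,0,0],0],[[0,0,-1.5],[0,0,0],0],[[0,0,-1],[0,0,0],0],[[0,0,-0.5],[0,0,0],0],[[0,0,0],[0,0,0],0],[[0,0,0],[0,0,0],0]]}}

```text
clock: 24.02
eef_pos: [0.576, 0.1698, 0.065]
tool_rot: [-0.011, 1.0, 0.0, 0.0]
ft_force: [-3.3, 0.5, -2.5]
grip_width: 0.0222
grasp_force: 60.6
```

Call:
{"name": "drive_tool", "arguments": {"increments": [[[0,0,0],[0,0,0],0.45],[[0,0,0],[0,0,0],0.7],[[0,0,0],[0,0,0],1],[[0,0,0],[0,0,0],1],[[0,0,0],[0,0,0],1],[[0,0,0],[0,0,0],1]]}}

```text
clock: 24.52
eef_pos: [0.5765, 0.1697, 0.0647]
tool_rot: [-0.011, 1.0, 0.0, 0.001]
ft_force: [1.0, -0.2, -0.9]
grip_width: 0.0855
grasp_force: 0.0
```

Call:
{"name": "drive_tool", "arguments": {"increments": [[[0,0,10],[0,0,0],1],[[0,0,25],[0,0,0],1],[[0,0,30],[0,0,0],1],[[1,-10,10],[0,0,0],1],[[1,-30,5],[0,0,0],1],[[0,-35,0],[0,0,0],1],[[0,-20,0],[0,0,0],1],[[0,-5,0],[0,0,0],1]]}}

```text
clock: 25.18
eef_pos: [0.5782, 0.066, 0.1451]
tool_rot: [-0.009, 1.0, -0.001, 0.0]
ft_force: [-0.9, 0.6, -0.2]
grip_width: 0.0857
grasp_force: 0.0
```

Call:
{"name": "drive_tool", "arguments": {"increments": [[[0,0,0],[0,0,0],1],[[0,0,0],[0,0,0],1]]}}

```text
clock: 25.35
eef_pos: [0.5782, 0.0697, 0.1446]
tool_rot: [-0.011, 1.0, 0.0, 0.0]
ft_force: [-0.3, 0.5, -0.3]
grip_width: 0.0857
grasp_force: 0.0
```

Run:
```python
from h import *
state()
p=shot("wrist","w10")
for c in HUE:
    for a,ce,b in blobs(p["image"],c,60):
        print(c,a,ce,b,(atz(p,ce,{"red":.075,"yellow":.078,"green":.08,"blue":.083}[c]+.017)*1e3).round(1),(atz(p,ce,.04)*1e3).round(1))
```

```text
t 25.35 tcp [578.2  69.7 144.6] yaw -178.75 zax [ 0.     0.001 -1.   ] F [-0.3  0.5 -0.3] w 0.08565695835088064 gf 0.0
red 1436 [13.4 42.4] [ 0 18 31 52] [469.7 -73.2  92. ] [ 462.3 -110.9   40. ]
red 151 [284.6 129.2] [266 127  38   5] [510.6  68.9  92. ] [514.2  69.1  40. ]
red 1011 [284.4 146. ] [253 136  64  19] [519.9  69.   92. ] [525.9  69.2  40. ]
red 616 [284.  318.8] [258 304  54  24] [634.8  71.2  92. ] [671.5  72.   40. ]
yellow 4613 [130.5  43. ] [81 19 99 49] [469.1 -11.1  95. ] [461.  -33.8  40. ]
yellow 67 [110.8 122.1] [ 96 120  31   4] [508.6 -26.5  95. ] [511.9 -53.6  40. ]
yellow 1410 [109.8 142.2] [ 79 130  66  25] [519.5 -28.5  95. ] [525.9 -56.3  40. ]
yellow 69 [115.7 321.1] [111 314  14  15] [636.8 -40.7  95. ] [676.8 -71.9  40. ]
green 782 [551.7  43. ] [541  20  19  51] [464.9 203.5  97. ] [455.1 244.2  40. ]
green 597 [547.5 324.1] [532 308  28  33] [631.8 245.2  97. ] [672.2 298.5  40. ]
blue 4936 [438.4  45. ] [389  19 101  52] [467.5 144.9 100. ] [457.9 169.6  40. ]
blue 144 [460.4 107.9] [430 107  58   3] [497.2 161.4 100. ] [497.2 191.4  40. ]
blue 3815 [457.3 135.9] [407 115 102  43] [511.7 162.3 100. ] [516.2 192.6  40. ]
blue 93 [462.6 327.1] [452 319  17  15] [633.1 187.6 100. ] [676.8 226.1  40. ]
```

View pics/w10.png

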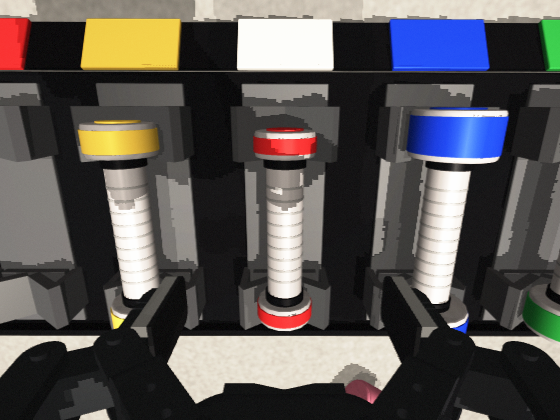

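The blue weight is seated. The red weight is centred in the spare saddle, so I'll make the last transfer now.

Call:
{"name": "drive_tool", "arguments": {"increments": [[[0,0,-10],[0,0,0],1],[[0,0,-20],[0,0,0],1],[[0,0,-25],[0,0,0],1],[[0,0,-18],[0,0,0],1],[[0,0,-10],[0,0,0],1],[[0,0,-4],[0,0,0],1],[[0,0,0],[0,0,0],1],[[0,0,0],[0,0,0],1]]}}

```text
clock: 26.07
eef_pos: [0.5786, 0.0701, 0.0578]
tool_rot: [-0.012, 1.0, 0.0, 0.0]
ft_force: [0.1, 0.0, 0.4]
grip_width: 0.0853
grasp_force: 0.0
```

Call:
{"name": "drive_tool", "arguments": {"increments": [[[0,0,0],[0,0,0],0],[[0,0,0],[0,0,0],0],[[0,0,0],[0,0,0],0],[[0,0,0],[0,0,0],0],[[0,0,0],[0,0,0],0],[[0,0,0],[0,0,0],0],[[0,0,0],[0,0,0],0],[[0,0,0],[0,0,0],0]]}}

```text
clock: 26.73
eef_pos: [0.5785, 0.07, 0.058]
tool_rot: [-0.011, 1.0, 0.0, 0.001]
ft_force: [-1.2, 0.4, 4.6]
grip_width: 0.0222
grasp_force: 58.8
```

Call:
{"name": "drive_tool", "arguments": {"increments": [[[0,0,5],[0,0,0],0],[[0,0,15],[0,0,0],0],[[0,0,25],[0,0,0],0],[[0,0,20],[0,0,0],0],[[0,0,5],[0,0,0],0],[[0,0,0],[0,0,0],0]]}}

```text
clock: 27.23
eef_pos: [0.5792, 0.0695, 0.1286]
tool_rot: [-0.011, 1.0, -0.0, 0.002]
ft_force: [0.2, -0.8, -2.2]
grip_width: 0.0221
grasp_force: 58.8
```

Call:
{"name": "drive_tool", "arguments": {"increments": [[[1,-10,0],[0,0,0],0],[[1,-25,0],[0,0,0],0],[[1,-30,0],[0,0,0],0],[[0.8,-35,0],[0,0,0],0],[[0,-35,0],[0,0,0],0],[[0,-30,0],[0,0,0],0],[[0,-25,0],[0,0,0],0],[[0,-10,0],[0,0,0],0]]}}

```text
clock: 27.9
eef_pos: [0.5799, -0.1346, 0.1248]
tool_rot: [-0.009, 1.0, -0.0, -0.002]
ft_force: [0.1, 0.3, -1.8]
grip_width: 0.0222
grasp_force: 59.0
```

Call:
{"name": "drive_tool", "arguments": {"increments": [[[0,0,-5],[0,0,0],0],[[0,0,-15],[0,0,0],0],[[0,0,-15],[0,0,0],0],[[0,0,-10],[0,0,0],0],[[0,0,-5],[0,0,0],0],[[0,0,0],[0,0,0],0],[[0,0,0],[0,0,0],0]]}}

```text
clock: 28.48
eef_pos: [0.5817, -0.1296, 0.0769]
tool_rot: [-0.012, 1.0, 0.0, -0.0]
ft_force: [0.2, 0.3, -3.2]
grip_width: 0.0223
grasp_force: 59.1
```

Run:
```python
from h import *
state()
p=shot("wrist","w11")
for c in HUE:
    for a,ce,b in blobs(p["image"],c,60):
        print(c,a,ce,b,(atz(p,ce,.11)*1e3).round(1),(atz(p,ce,.04)*1e3).round(1))
```

```text
t 28.48 tcp [ 581.7 -129.6   76.9] yaw -178.65 zax [-0.001  0.    -1.   ] F [ 0.2  0.3 -3.2] w 0.022305567477311158 gf 59.1
red 7878 [283.9  28.6] [215   0 138  58] [ 480.2 -131.8  110. ] [ 466.7 -132.    40. ]
red 537 [284.2 145.6] [253 141  63  10] [ 513.5 -130.9  110. ] [ 521.4 -130.6   40. ]
red 2875 [283.9 176.8] [231 156 107  38] [ 523.6 -130.8  110. ] [ 538.  -130.4   40. ]
yellow 7112 [497.6  28. ] [433   0 127  59] [478.6 -70.1 110. ] [464.2 -30.8  40. ]
yellow 1305 [513.3 163.2] [489 146  50  36] [517.4 -56.5 110. ] [527.9  -8.5  40. ]
```

Everything lines up. I'll lower it, release, retreat up and back towards the base, then check the final state.

Call:
{"name": "drive_tool", "arguments": {"increments": [[[0,0,-8],[0,0,0],0],[[0,0,-6],[0,0,0],0],[[0,0,-3],[0,0,0],0],[[0,0,-1.5],[0,0,0],0],[[0,0,-1],[0,0,0],0],[[0,0,-0.5],[0,0,0],0],[[0,0,0],[0,0,0],0],[[0,0,0],[0,0,0],0]]}}

```text
clock: 29.2
eef_pos: [0.5814, -0.1302, 0.058]
tool_rot: [-0.011, 1.0, 0.0, -0.0]
ft_force: [-5.1, 1.5, 6.2]
grip_width: 0.0223
grasp_force: 59.7
```

Call:
{"name": "drive_tool", "arguments": {"increments": [[[0,0,0],[0,0,0],0.45],[[0,0,0],[0,0,0],0.7],[[0,0,0],[0,0,0],1],[[0,0,0],[0,0,0],1],[[0,0,0],[0,0,0],1],[[0,0,0],[0,0,0],1]]}}

```text
clock: 29.7
eef_pos: [0.5821, -0.1305, 0.0572]
tool_rot: [-0.011, 1.0, -0.0, 0.0]
ft_force: [-0.2, -1.3, -0.2]
grip_width: 0.0855
grasp_force: 0.0
```

Call:
{"name": "drive_tool", "arguments": {"increments": [[[0,0,10],[0,0,0],1],[[0,0,25],[0,0,0],1],[[0,0,30],[0,0,0],1],[[0,0,30],[0,0,0],1],[[0,0,30],[0,0,0],1],[[-20,10,20],[0,0,0],1],[[-30,15,20],[0,0,0],1],[[-30,15,0],[0,0,0],1]]}}

```text
clock: 30.37
eef_pos: [0.5039, -0.0907, 0.2274]
tool_rot: [-0.011, 1.0, -0.001, 0.005]
ft_force: [0.9, 0.1, 1.5]
grip_width: 0.0854
grasp_force: 0.0
```

Call:
{"name": "drive_tool", "arguments": {"increments": [[[-30,10,0],[0,0,0],1],[[-30,10,0],[0,0,0],1],[[-30,10,0],[0,0,0],1],[[-30,10,0],[0,0,0],1],[[-30,10,0],[0,0,0],1],[[-10,0,0],[0,0,0],1],[[0,0,0],[0,0,0],1],[[0,0,0],[0,0,0],1]]}}

```text
clock: 31.03
eef_pos: [0.3427, -0.0405, 0.2233]
tool_rot: [-0.011, 1.0, -0.0, 0.002]
ft_force: [1.2, -1.0, 0.4]
grip_width: 0.0854
grasp_force: 0.0
```

Run:
```python
from h import *
state()
T=shot("top","t12");S=shot("side","s12")
cv2.imwrite("pics/t12c.png",cv2.resize(T["image"][110:310,100:460,::-1],(800,444),interpolation=cv2.INTER_CUBIC))
sad={"green":(577.8,269.2),"blue":(579.7,169.2),"yellow":(583.4,-30.8),"red":(585.3,-130.7)}
par={"red":(.019,.039),"yellow":(.021,.042),"green":(.023,.044),"blue":(.025,.047)}
cam=T["view"][:3,:3].T@-T["view"][:3,3]
for c,(r,h) in par.items():
    b=[ce for a,ce,_ in blobs(T["image"],c,15) if 120<ce[0]<320 and 190<ce[1]<262]
    print(c,[x.tolist() for x in b])
    if len(b)==2:
        a,d=[atz(T,x,.036+h+.8*r) for x in b];m=(a+d)/2
        print(" off",(m[:2]*1e3-sad[c]).round(1),"len",np.linalg.norm(a-d)*1e3,"yaw",np.degrees(np.arctan2(*(a-d)[1::-1])).round(2))
```

```text
t 31.03 tcp [342.7 -40.5 223.3] yaw -178.71 zax [ 0.003 -0.    -1.   ] F [ 1.2 -1.   0.4] w 0.08541687864196461 gf 0.0
red [[290.5, 203.5], [291.0, 246.8]]
 off [-0.6  0.8] len 115.84302124717075 yaw 0.28
yellow [[252.9, 203.2], [253.6, 248.3]]
 off [-0.8 -0.3] len 120.13491967206119 yaw 1.36
green [[139.4, 204.5], [138.0, 251.7]]
 off [-1.3 -0.9] len 124.91529075364954 yaw 1.39
blue [[177.9, 202.6], [177.4, 251.1]]
 off [-0.8 -3.5] len 128.1137283729504 yaw 1.61
```

View pics/t12c.png

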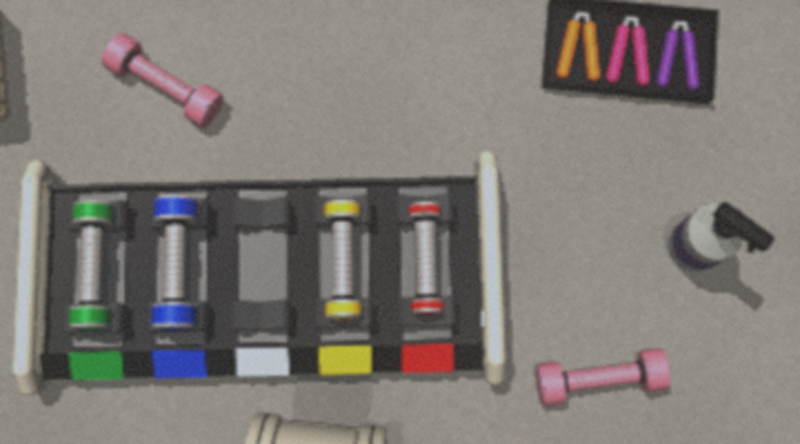

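View pics/s12.png

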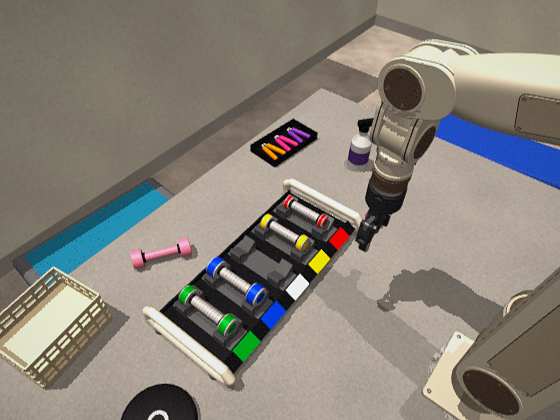

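The pictures show all four weights in the saddles of their own colour, within about 1 mm of the middle along x. The bottle has not moved and the arm is clear.

```bash
python3 -c "
from workcell import *
print(job_done())"
```

```text
the job is handed in; nothing more can be done
None
```

All four weights are lying in the saddles that match their bands, within about 1 mm of the middle lengthwise; the spare saddle is empty, the spray bottle was not touched, and I handed the job in at about 31 s.

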